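# Close the bench caliper on a chocolate slab

### The job

Gauge the long chocolate slab in the bench caliper: slide it back under the lip until it lies square and flush against the beam, and then push the sliding jaw up behind its end, moving the slab along the slot, until you feel the sprung stop at the other end give. Squeeze gently, as the chocolate must not be crushed (keep the jaw's squeeze on it under 20 N); let go and leave the slab flush and lightly gripped between jaw and stop, with everything else where it was.

Things in the scene. Friction and masses are not known exactly. Their poses are not given: they have to be found in the camera images.
- gauge: the bench caliper, fixed on the table: a flat metal bed 235 mm (its x, -135 to +100) by 400 mm (its y, -200 to +200), top 12 mm above the table. Origin at table height under the middle of its length; x points away from the robot across the bed, y along it, z up. A beam (fence) stands along its far edge; a jaw slides along it on the +y side, a sprung stop sits on the -y side
- beam_face (a point): foot of the beam's face (gauge x = 75, y = 0 mm, at bed height), axes as the gauge's. The face is a plane along y. From it a lip reaches 30 mm out over the bed (to gauge x = 45), underside 22.5 mm above the bed, top 42.5 mm above the table: a long low slot, open towards the robot. Nothing of the beam is higher than 46 mm above the table
- stop_zone (a point): middle of the zone where the sprung stop is clamped (gauge x = 20, y = -105 mm, at bed height). A steel pad (gauge x 0 to 71 mm) faces +y, a dark block 66 mm above the table at most behind it. It is re-set for each job: its face lies anywhere within 20 mm in y of this point, not measured. The pad starts to give at 5 N, and bottoms after 7 mm at 13.5 N; it springs back
- jaw: the sliding jaw: an upright steel blade, gauge x -45 to +43 mm, 14 mm thick, top 75 mm above the table, with a tongue under the lip and a dark saddle (82 mm high with its screw) over the beam behind gauge x = 41. Origin at the foot of its working face (towards -y, the stop), at gauge x = 20 mm and bed height; axes as the gauge's. Starts at gauge y 125 to 155 mm
- jaw_back (a point): point to push on: on the back (+y) face of the jaw's blade, 14 mm behind the working face, at gauge x = -10 mm, 30 mm above the bed; clear for 40 mm to either side in x save the saddle behind gauge x = 41. The jaw slides along the gauge's y only, towards the stop in -y, with a steady drag of about 8 N, and stays where it is left
- slab: the long slab of chocolate, moulded in 2 x 5 squares: 70 mm (its x) by 150 mm (its y) by 20 mm thick, about 280 g. Loose on the caliper's bed in front of the slot, somewhat skewed, its x roughly away from the robot. Origin at the centre of its underside. Fully home against the beam its origin is at gauge x = 40 mm
- short_bar: a shorter, thinner moulded chocolate bar, 60 x 90 x 14 mm, loose on the table, not wanted; origin at the centre of its underside
- ramekin: a white ceramic ramekin, 60 mm across, 40 mm tall, standing on the caliper's bed near the stop's end; origin at the centre of its underside
- milk_jug: a steel milk jug with a side handle, 80 mm across, 100 mm tall, loose on the table; origin at the centre of its underside
- spread_jar: a jar with a white lid, 80 mm across, 100 mm tall, loose on the table; origin at the centre of its underside
- sauce_bottle: a white bottle, 60 mm across, 190 mm tall, loose on the table; origin at the centre of its underside
- turner: a spatula, 260 mm long, lying on the table; origin at its underside, its x axis along the handle to the blade
- cocoa_tin: a tin, 70 mm across, 90 mm tall, loose on the table; origin at the centre of its underside
Mind the look-alikes: they are no part of the job. What is shaped like the slab but blue or pink is not meant.

How it is judged:
By the outcome, as a careful person would: the job done as asked, in the order asked, and still so for the second after the job is handed in, with the robot touching nothing.
It also fails if it takes over 58 s, if anything falls off the work surface, if the arm or the gripper's body presses on something with over 40 N, if the wrist force passes 120 N, or if a joint passes its speed limit or range.

### The arm

A 7-joint arm with a two-finger parallel gripper is mounted at the origin on the work surface. World frame = base frame: x ahead of the robot, y to its left, z up, the work surface at z = 0. Lengths are in m, angles in rad, forces in N, time in s.
With the tool pointing down it reaches from about 0.4 to 0.85 m from the base axis. Payload 10.4 kg.
Tool frame: the origin (TCP) lies on the centre line of the jaws, within the pads' length; the fingertips stand r.tip_extent ahead of it and the grasp point (between the pads) lies 3 mm ahead of it (r.tip_extent is the distance from the TCP to the fingertips, in m); z points along the fingers, y is the direction in which the jaws open and shut (so a half turn about z gives the same grasp; the last joint's range is limited). The gripper opens to 87 mm and grips with 3 to 60 N. Pads are 19 mm wide; open, the fingers measure 117 mm over their backs; the gripper's body (75 mm by 190 mm) begins 51 mm behind the grasp point.
Start: joints at [-0.023, 0.332, -0.065, 1.46, 0.022, 1.35, -0.088], TCP at [0.625, 0, 0.245] pointing down, gripper open.
Joint ranges: [-2.6, 2.6], [-0.5, 2.12], [-1.47, 1.34], [0.16, 2.42], [-1.27, 4.41], [0.06, 2.06], [-2.6, 2.6]. Speed limits (rad/s): [2.22, 2.22, 2.79, 2.79, 3.14, 3.14, 3.14].

### API

Orientations are given as a unit quaternion [x, y, z, w].
In Python, from bench import r gives the robot as it stands. The module is installed in compiled form; this text tells all that it offers.
- The arm moves only by the shell command python3 -m jog 'ROWS' [FORCE]. ROWS is JSON, a list of rows, each a list of 5 numbers: the shift along the tool's x, y, z in cm, then the turn about the tool's z in rad, then the closure, from 0 (fully open) to 1 (shut). A call has exactly 10 rows; each row shifts and turns the pose as measured when the row begins, along the tool's axes as they then stand; what a row does not reach is not made up. A row lasts 1/10 s, in which the tool goes at most 50 mm and 8.59 degrees, less where a joint would pass 70% of its speed; a pose out of reach is approached as far as the arm can. A call with a gripper value outside its range is refused whole. The fingers move at their own pace and stop on an object; FORCE is the grip in N (left out, the last holds). Time passes only in rows, so rows that do not move let the fingers close, or fill a call up. It gives the time, the measured TCP pose, the force and the opening at its end, in the units of the state.
- r.read_state(): the state, without advancing time (a new reading comes with each control period).
- r.camera(name): name is "scene" or "side" or "wrist"; returns a dict with "pixels" (480x640x3 uint8, red, green, blue), "fx", "fy", "cx", "cy" (pixels), "k1" (the pictures are not rectified: a ray, as slopes to the right and down, at radius r is drawn at 1 + k1 r^2 times it, then the intrinsics apply), "camera_from_world" (4x4, takes a point from world to camera coordinates). Camera axes: x right, y up, looking along -z (the intrinsics and any distortion apply to the point x, -y, -z); pixel columns grow to the right and rows downward; lengths in m; the calibration is good to about 2 mm. A picture is of the moment at which its call begins. There is no depth.
- r.close_job(): hands the job in, once; it reports no verdict.
The state is a dict: "time": time; "joint_positions": joint angles; "joint_vel": joint speeds; "joint_torque": joint torques, N m; "ee_pos": TCP position; "eef_rot": TCP orientation; "ft_force": force on the tool from outside, world axes, zero at the start; "torque": the same for the moment, N m; "width": finger opening in m.
Only numpy, scipy, OpenCV 4.12 (cv2) and the standard library are available. Lean on these libraries where they do the work, as an engineer would, in place of code of your own. Each camera call takes 0.05 s, during which the arm holds its last target. There are 200 camera calls.

## Working session

There is one attempt and no reset: what is moved stays moved. The work goes in short steps, Python scripts to look and compute and a shell command to move; the robot and the scene stay as the last step left them, time stands still between calls to the robot, and variables do not carry over. Pictures are saved under pics/ and viewed, about 8 in all and at most 12, crops included, and the job is handed in when it is done.

```bash
mkdir -p pics; cat > h.py <<'E'
import numpy as np, cv2
from bench import r
def cam(n):
    c=r.camera(n); c['K']=np.array([[c['fx'],0,c['cx']],[0,c['fy'],c['cy']],[0,0,1.]]); c['D']=np.array([c['k1'],0,0,0,0.]); c['T']=np.array(c['camera_from_world']); return c
def ray(c,uv):
    p=cv2.undistortPoints(np.array(uv,float).reshape(-1,1,2),c['K'],c['D']).reshape(-1,2)
    d=np.c_[p[:,0],-p[:,1],-np.ones(len(p))]; R=c['T'][:3,:3]; return -R.T@c['T'][:3,3], d@R
def plane(c,uv,z):
    o,d=ray(c,uv); return o+d*((z-o[2])/d[:,2])[:,None]
def proj(c,P):
    P=np.atleast_2d(P); q=P@c['T'][:3,:3].T+c['T'][:3,3]; q=q*[1,-1,-1]
    return cv2.projectPoints(q.astype(float),np.zeros(3),np.zeros(3),c['K'],c['D'])[0].reshape(-1,2)
def save(c,n): cv2.imwrite('pics/'+n+'.png',c['pixels'][:,:,::-1])
E
python3 - <<'E'
from h import *
for n in ['scene','side','wrist']:
    c=cam(n); save(c,n+'0'); o,_=ray(c,[[320,240]]); print(n,o.round(3),c['fx'],c['k1'],plane(c,[[320,240]],0).round(3))
s=r.read_state(); print(s,r.tip_extent)
E
```

```text
scene [ 1.051 -0.734  0.672] 455.7201406599877 -0.08911963102578083 [[0.386 0.084 0.   ]]
side [0.174 0.762 0.597] 452.390949704524 0.005876250523540073 [[ 0.51  -0.126  0.   ]]
wrist [0.625 0.073 0.384] 370.38482957265506 0.008795872115747769 [[ 0.619 -0.037  0.   ]]
{'time': 0.15, 'joint_positions': array([-0.02259236,  0.33270989, -0.06471178,  1.46070243,  0.02161494,
        1.34987696, -0.08854663]), 'joint_vel': array([ 0.0005715 , -0.00332659,  0.00021777, -0.00370869,  0.00010236,
        0.0005866 , -0.00109556]), 'joint_torque': array([ 1.82067095e-03, -6.23630190e+01,  2.54254905e-02, -3.90143681e+01,
       -6.11935230e-02,  3.71907104e-02, -1.53469024e-06]), 'ee_pos': array([ 6.24757342e-01, -1.00291688e-07,  2.43969171e-01]), 'eef_rot': array([ 7.07115145e-01,  7.07098240e-01, -3.71481363e-04, -3.35195339e-04]), 'ft_force': array([ 0.12626624, -0.13194726,  0.11249376]), 'torque': array([-0.03450155,  0.02559062,  0.06562888]), 'width': 0.08721860934449807} 0.022
```

View pics/scene0.png

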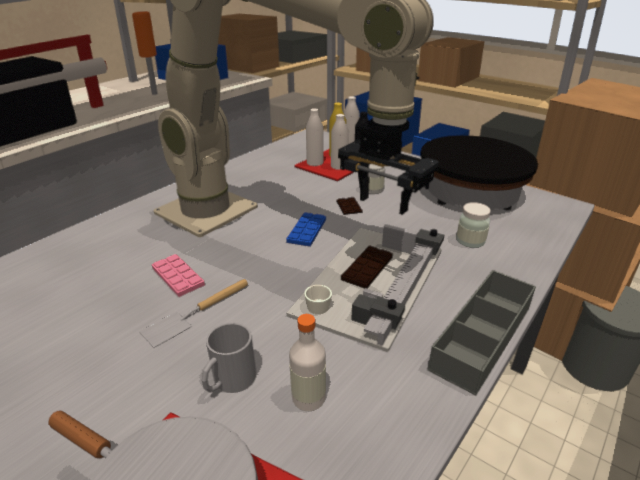

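View pics/side0.png

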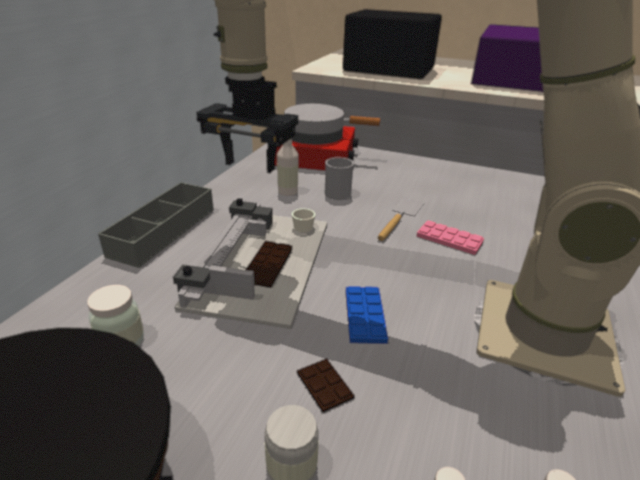

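View pics/wrist0.png

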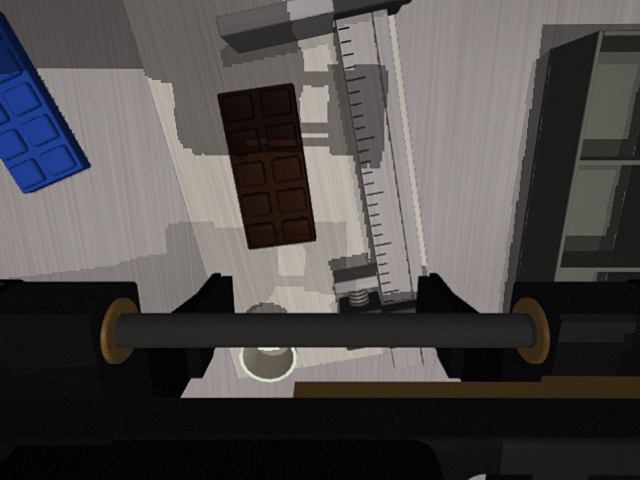

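The scene and side views show the bed corners (side px 179,307 / 292,323 / 327,221; scene px 293,308 / 385,341). The wrist view shows the slab at about (270,165), the jaw at top (275,20), the stop spring at (357,295), the ramekin at (268,345) and the scale and lip at x≈340–390.

```bash
python3 - <<'E'
from h import *
cs={n:cam(n) for n in ['scene','side','wrist']}
def ref(n,pts):
    g=cv2.cvtColor(cs[n]['pixels'],cv2.COLOR_RGB2GRAY)
    return cv2.cornerSubPix(g,np.array(pts,np.float32).reshape(-1,1,2),(4,4),(-1,-1),(3,50,.01)).reshape(-1,2)
for n,p in [('side',[[179,307],[292,323],[327,221]]),('scene',[[293,308],[385,341]])]:
    q=ref(n,p); w=plane(cs[n],q,.012); print(n,q.round(1).tolist(),w.round(4).tolist(),np.linalg.norm(np.diff(w,axis=0),axis=1).round(4))
# slab by colour: dark brown
for n,z in [('wrist',.032),('scene',.032),('side',.032)]:
    hsv=cv2.cvtColor(cs[n]['pixels'],cv2.COLOR_RGB2HSV); m=((hsv[...,0]<15)&(hsv[...,1]>90)&(hsv[...,2]<110)).astype(np.uint8)
    if n=='wrist': m[262:]=0
    m=cv2.morphologyEx(m,cv2.MORPH_CLOSE,np.ones((5,5)))
    for k in cv2.findContours(m,0,2)[0]:
        if cv2.contourArea(k)<300: continue
        w=plane(cs[n],k.reshape(-1,2),z)[:,:2]
        b=cv2.minAreaRect((w*1000).astype(np.float32)); 
        if w[:,0].min()>.3 and max(b[1])<250: print(n,np.round(b[0],1),np.round(b[1],1),round(b[2],2),k.reshape(-1,2).mean(0).round())
# wrist enlarge crop for edges
c=cs['wrist']; im=c['pixels'][:,:,::-1]
cr=np.hstack([cv2.resize(im[0:110,190:450],(780,330))]); 
s=cv2.resize(cs['side']['pixels'][190:330,165:345,::-1],(720,560),interpolation=cv2.INTER_CUBIC); cv2.imwrite('pics/sidecrop.png',s)
E
```

```text
side [[179.0, 307.0], [290.79998779296875, 325.5], [326.3999938964844, 222.60000610351562]] [[0.6624, 0.2334, 0.012], [0.4419, 0.1925, 0.012], [0.5196, -0.1933, 0.012]] [0.2243 0.3935]
scene [[293.0, 308.0], [385.0, 341.0]] [[0.5254, -0.1828, 0.012], [0.7368, -0.1435, 0.012]] [0.215]
wrist [572.4  39.4] [ 67.9 145.5] 7.55 [264. 164.]
scene [578.   27.1] [ 70.3 158.5] 7.86 [368. 268.]
side [562.5  53.1] [ 66.7 155.7] 7.91 [269. 263.]
```

View pics/sidecrop.png

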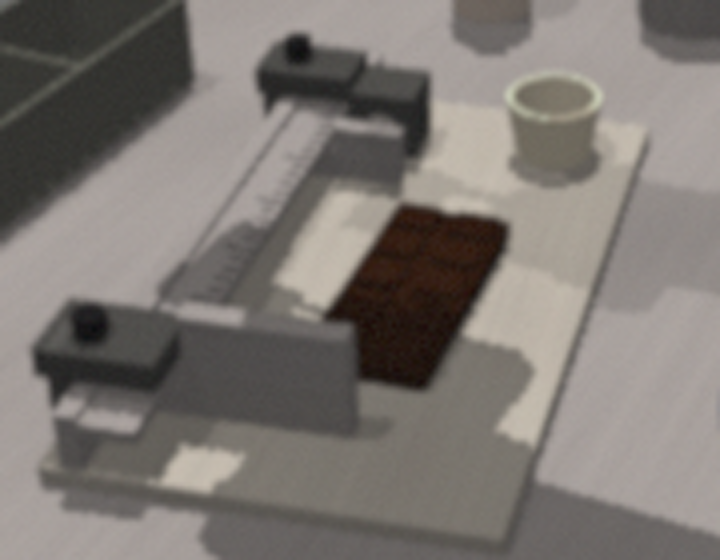

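The side crop shows the bed's top corners at about (290,324), (327,223) and (175.5,307), with the jaw in front of the slab's +y end and the stop pad beyond. I'll fit the gauge frame and check it against edges in the wrist view.

```bash
cat >> h.py <<'E'
def G(gx,gy,z,o,a): # gauge mm -> world m
    return np.array([o[0]+np.cos(a)*gx/1e3-np.sin(a)*gy/1e3, o[1]+np.sin(a)*gx/1e3+np.cos(a)*gy/1e3, z])
E
python3 - <<'E'
from h import *
cs={n:cam(n) for n in ['scene','side','wrist']}
w=np.vstack([plane(cs['side'],[[175.5,307],[290,324.5],[327,223]],.012),plane(cs['scene'],[[293,308],[386,342]],.012)])[:,:2]
g=np.array([[100,200],[-135,200],[-135,-200],[-135,-200],[100,-200]])/1e3
gm,wm=g.mean(0),w.mean(0); H=(g-gm).T@(w-wm); a=np.arctan2(H[0,1]-H[1,0],H[0,0]+H[1,1]); R=np.array([[np.cos(a),-np.sin(a)],[np.sin(a),np.cos(a)]]); o=wm-R@gm
print('gauge',o.round(4),np.degrees(a).round(2),'res mm',((w-(g@R.T+o))*1e3).round(1).tolist())
c=cs['wrist']; im=cv2.resize(c['pixels'][:400,100:500,::-1],(800,800)).copy()
def L(p,q,z,col):
    t=np.array([G(*(np.array(p)+(np.array(q)-p)*k),z,o,a) for k in np.linspace(0,1,20)]); u=((proj(c,t)-[100,0])*2).astype(np.int32); cv2.polylines(im,[u],False,col,1)
L((-135,-200),(-135,200),.012,(0,0,255)); L((45,-105),(45,150),.0425,(0,255,0)); L((100,-200),(100,200),.012,(255,0,0)); L((0,-105),(71,-105),.012,(255,0,255)); L((-135,-200),(100,-200),.012,(0,0,255)); L((-45,140),(43,140),.075,(255,255,0))
cv2.imwrite('pics/ov.png',im[:,:][0:800,:][:600] if 0 else cv2.resize(im,(600,600)))
E
```

```text
gauge [0.6116 0.0287] 11.18 res mm [[-2.4, -8.2], [4.0, -8.0], [-0.5, 1.9], [7.4, 10.9], [-8.6, 3.4]]
```

View pics/ov.png

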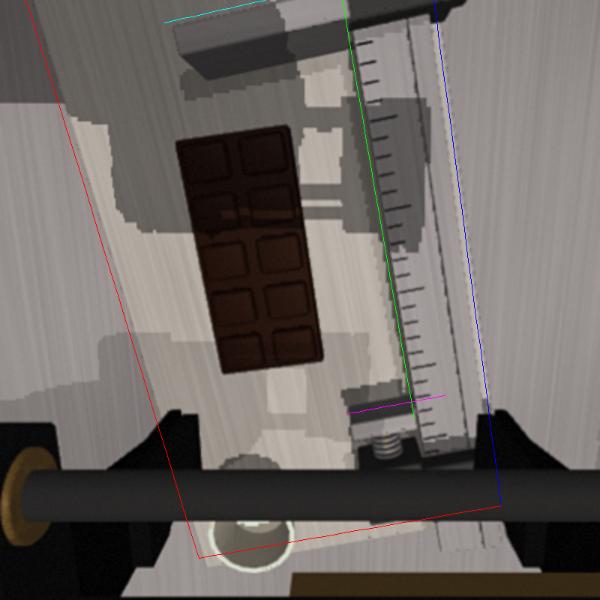

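The overlay fits the beam and bed edges within a few mm. The visible bed end (≈420,527 in the overlay) says the gauge origin sits ~6 mm further toward -y. I'll refine with edge points from the wrist view and work out the move.

```bash
python3 - <<'E'
from h import *
c=cam('wrist'); f=lambda p:np.array(p)/1.5+[100,0]
P=lambda p,z:plane(c,f(p),z)[:,:2]
for n,p,z in [('lip',[[350,40],[405,393]],.0425),('bedL',[[68,115],[155,400]],.012),('bedR',[[437,20],[490,405]],.012)]:
    w=P(p,z); d=w[0]-w[1]; print(n,w.round(4).tolist(),'yaw',np.degrees(np.arctan2(-d[0],d[1])).round(2))
s=P([[177,142],[289,126],[322,360],[221,373]],.032); print('slab',s.round(4).tolist(),s.mean(0).round(4),np.linalg.norm(s-np.roll(s,1,0),axis=1).round(3))
print('end',P([[420,527]],.012).round(4),'padtop .06/.03',P([[350,412],[412,402]],.05).round(4).tolist(),'jaw foot/top', P([[207,80],[350,48]],.012).round(4).tolist(),P([[174,27]],.075).round(4), 'ram', P([[251,530]],.052).round(4))
E
```

```text
lip [[0.6325, 0.1578], [0.6693, -0.0477]] yaw 10.17
bedL [[0.4588, 0.1239], [0.4956, -0.0636]] yaw 11.12
bedR [[0.6847, 0.1759], [0.7341, -0.0676]] yaw 11.48
slab [[0.5303, 0.1064], [0.5969, 0.1152], [0.6152, -0.0283], [0.548, -0.0372]] [0.5726 0.039 ] [0.145 0.067 0.145 0.068]
end [[ 0.688  -0.1663]] padtop .06/.03 [[0.6334, -0.058], [0.673, -0.0512]] jaw foot/top [[0.546, 0.1437], [0.6331, 0.1611]] [[0.5447 0.1555]] ram [[ 0.5665 -0.1428]]
```

```bash
python3 -m jog '[[0,0,1,0.145,0],[0,0,1,0.145,0],[0,0,1,0.145,0],[0,0,1,0.145,0],[0,0,1,0.145,0],[0,0,1,0.145,0],[0,0,1,0.145,0],[0,0,1,0.145,0],[0,0,1,0.145,0],[0,0,1,0.145,0]]' 20
cat >> h.py <<'E'
from scipy.spatial.transform import Rotation as Ro
O=np.array([.6116,.022]); A=np.radians(11.1)
def gpos():
    s=r.read_state(); R=Ro.from_quat(s['eef_rot']).as_matrix(); p=s['ee_pos']; d=p[:2]-O; c,n=np.cos(A),np.sin(A)
    f=s['ft_force']; g=lambda v:np.array([c*v[0]+n*v[1],-n*v[0]+c*v[1]])
    return dict(t=round(s['time'],2),g=(g(d)*1e3).round(1),z=round(p[2]*1e3,1),f=np.r_[g(f),f[2]].round(2),xaxis_deg=np.degrees(np.arctan2(R[1,0],R[0,0])-A).round(2),tilt=np.degrees(np.arccos(-R[2,2])).round(2),w=round(s['width'],4),err=0)
def shift(gx,gy,z): # cm in tool axes to reach gauge target mm
    s=r.read_state(); R=Ro.from_quat(s['eef_rot']).as_matrix(); return (R.T@(G(gx,gy,z/1e3,O,A)-s['ee_pos'])*100).round(2)
E
python3 -c "
from h import *
print(gpos(),shift(-100,22,60))"
```

```text
time: 1.5
ee_pos: [0.6263, 0.0001, 0.143]
eef_rot: [0.999, 0.037, 0.002, -0.0]
ft_force: [-0.1, -0.5, 0.7]
width: 0.0868
{'t': 1.5, 'g': array([ 10.2, -24.3]), 'z': np.float64(143.0), 'f': array([-0.22, -0.42,  0.74]), 'xaxis_deg': np.float64(-6.86), 'tilt': np.float64(0.24), 'w': 0.0868, 'err': 0} [-11.53  -3.28   8.25]
```

```bash
python3 -m jog '[[-2.3,-0.65,0.5,0,0],[-2.3,-0.65,1,0,0],[-2.3,-0.65,1,0,0],[-2.3,-0.65,1.5,0,0],[-2.3,-0.65,1.5,0,0],[0,0,1,-0.06,0],[0,0,1,-0.06,0],[0,0,0,0,0],[0,0,0,0,0],[0,0,0,0,0]]'
python3 -c "
from h import *
print(gpos(),shift(-100,22,41)); c=cam('wrist'); save(c,'w2'); save(cam('side'),'s2')"
```

```text
time: 2.5
ee_pos: [0.5048, 0.0257, 0.0644]
eef_rot: [0.996, 0.095, 0.002, 0.0]
ft_force: [-0.1, -0.7, -0.2]
width: 0.087
{'t': 2.5, 'g': array([-104.1,   24.2]), 'z': np.float64(64.4), 'f': array([-0.26, -0.68, -0.24]), 'xaxis_deg': np.float64(-0.25), 'tilt': np.float64(0.25), 'w': 0.087, 'err': 0} [0.4  0.22 2.34]
```

View pics/w2.png

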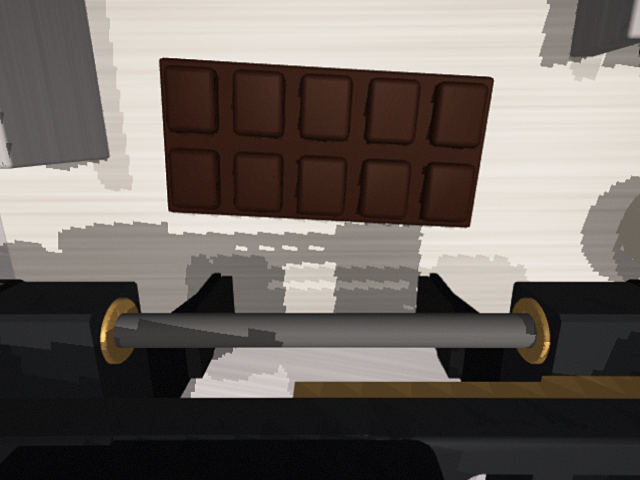

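The wrist view shows the slab centred ahead of the fingers (near edge px row ~212–226), slightly skewed, with the jaw to the left and the ramekin to the far right. Fingers are clear, so I'll lower and then push.

```bash
python3 -m jog '[[0,0,0.7,0,0],[0,0,0.7,0,0],[0,0,0.6,0,0],[0,0,0.3,0,0],[0,0,0,0,0],[0.5,0,0,0,0],[0.5,0,0,0,0],[0.5,0,0,0,0],[0.5,0,0,0,0],[0,0,0,0,0]]'
python3 -c "
from h import *
print(gpos()); s=r.read_state();c=cam('wrist');save(c,'w3')
hsv=cv2.cvtColor(c['pixels'],cv2.COLOR_RGB2HSV); m=((hsv[...,0]<15)&(hsv[...,1]>90)&(hsv[...,2]<130)).astype(np.uint8); m[250:]=0
ks=cv2.findContours(cv2.morphologyEx(m,cv2.MORPH_CLOSE,np.ones((5,5))),0,2)[0]; k=max(ks,key=cv2.contourArea)
w=plane(c,k.reshape(-1,2),.032)[:,:2]; b=cv2.minAreaRect((w*1000).astype(np.float32)); print(b)
ci=np.array(b[0])/1e3-O; print('slab gauge',np.cos(A)*ci[0]+np.sin(A)*ci[1],-np.sin(A)*ci[0]+np.cos(A)*ci[1])"
```

```text
time: 3.6
ee_pos: [0.5273, 0.0298, 0.0401]
eef_rot: [0.996, 0.094, 0.003, 0.0]
ft_force: [0.2, 0.7, -0.1]
width: 0.0873
{'t': 3.6, 'g': array([-81.2,  23.9]), 'z': np.float64(40.1), 'f': array([ 0.29,  0.62, -0.06]), 'xaxis_deg': np.float64(-0.31), 'tilt': np.float64(0.34), 'w': 0.0873, 'err': 0}
((580.2191772460938, 41.26857376098633), (55.19449234008789, 142.55886840820312), 9.996598243713379)
slab gauge -0.027084147445834587 0.02494960778503233
```

```bash
python3 -m jog '[[0.7,0,0,0,0],[0.7,0,0,0,0],[0.7,0,0,0,0],[0.7,0,0,0,0],[0.7,0,0,0,0],[0.7,0,0,0,0],[0.5,0,0,0,0],[0.4,0,0,0,0],[0.2,0,0,0,0],[0,0,0,0,0]]'
python3 -c "
from h import *
print(gpos());save(cam('wrist'),'w4');save(cam('side'),'s4')"
```

```text
time: 4.65
ee_pos: [0.5829, 0.0404, 0.0398]
eef_rot: [0.996, 0.094, 0.002, 0.0]
ft_force: [-1.2, -0.9, 0.9]
width: 0.0868
{'t': 4.65, 'g': array([-24.6,  23.6]), 'z': np.float64(39.8), 'f': array([-1.32, -0.62,  0.92]), 'xaxis_deg': np.float64(-0.31), 'tilt': np.float64(0.19), 'w': 0.0868, 'err': 0}
```

View pics/w4.png

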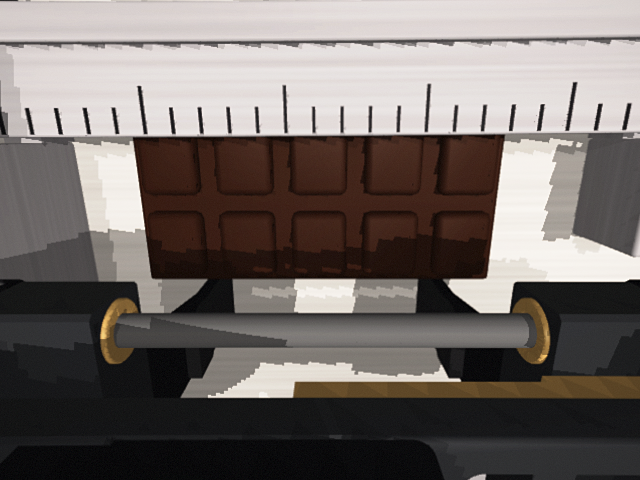

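The slab is square to the lip (lip edge row ~135, slab's near edge row ~277) and sliding under it. Continuing slowly until the force rises.

```bash
python3 -m jog '[[0.4,0,0,0,0],[0.4,0,0,0,0],[0.4,0,0,0,0],[0.2,0,0,0,0],[0.2,0,0,0,0],[0.1,0,0,0,0],[0.1,0,0,0,0],[0.1,0,0,0,0],[0.1,0,0,0,0],[0.1,0,0,0,0]]'
python3 -c "
from h import *
print(gpos())"
```

```text
time: 5.75
ee_pos: [0.6041, 0.0444, 0.0398]
eef_rot: [0.996, 0.094, 0.001, 0.0]
ft_force: [-6.1, -1.4, 3.8]
width: 0.0874
{'t': 5.75, 'g': array([-3.1, 23.4]), 'z': np.float64(39.8), 'f': array([-6.31, -0.24,  3.84]), 'xaxis_deg': np.float64(-0.32), 'tilt': np.float64(0.11), 'w': 0.0874, 'err': 0}
```

```bash
python3 -m jog '[[0.1,0,0,0,0],[0.1,0,0,0,0],[0.1,0,0,0,0],[0.1,0,0,0,0],[0.1,0,0,0,0],[0.1,0,0,0,0],[0.1,0,0,0,0],[0.1,0,0,0,0],[0.1,0,0,0,0],[0.1,0,0,0,0]]'
python3 -c "
from h import *
print(gpos(),r.read_state()['torque'].round(2))"
```

```text
time: 6.75
ee_pos: [0.6045, 0.0443, 0.039]
eef_rot: [0.995, 0.095, -0.011, 0.001]
ft_force: [-7.0, -2.3, 5.6]
width: 0.0868
{'t': 6.75, 'g': array([-2.7, 23.3]), 'z': np.float64(39.0), 'f': array([-7.34, -0.93,  5.64]), 'xaxis_deg': np.float64(-0.25), 'tilt': np.float64(1.21), 'w': 0.0868, 'err': 0} [-0.15  1.65  0.15]
```

It's hard against the beam: ten 1 mm steps gave 0.4 mm. Backing off, rising and checking.

```bash
python3 -m jog '[[-0.3,0,0,0,0],[-1,0,0,0,0],[-2,0,0,0,0],[-2,0,0,0,0],[0,0,-3,0,0],[0,0,-4,0,0],[0,0,-4,0,0],[0,0,-2,0,0],[0,0,0,0,0],[0,0,0,0,0]]'
python3 -c "
from h import *
print(gpos(), shift(-10,200,150));c=cam('wrist');save(c,'w5')
for gy in (-52,98): print(proj(c,G(45,gy,.0425,O,A)).round(1), proj(c,G(5,gy,.032,O,A)).round(1))
print(plane(c,[[320,100]],.0425)) "
```

```text
time: 7.75
ee_pos: [0.5497, 0.0337, 0.1739]
eef_rot: [0.996, 0.094, -0.008, 0.0]
ft_force: [-0.3, 0.6, -1.1]
width: 0.0874
{'t': 7.75, 'g': array([-58.5,  23.4]), 'z': np.float64(173.9), 'f': array([-0.14,  0.61, -1.09]), 'xaxis_deg': np.float64(-0.27), 'tilt': np.float64(0.92), 'w': 0.0874, 'err': 0} [  4.81 -17.68   2.33]
[[434.8  83.9]] [[426.4 144.3]]
[[213.1  85.3]] [[222.3 145.5]]
[[0.64132799 0.05403232 0.0425    ]]
```

View pics/w5.png

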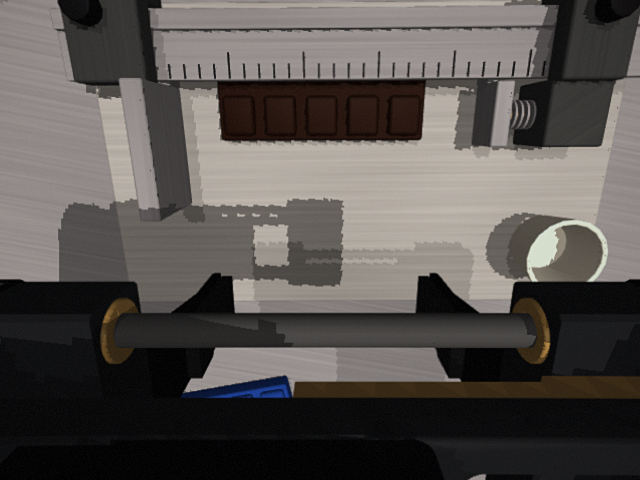

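The view shows the slab under the lip with its near edge at rows ~139–141 (cols 222–421), the lip edge at row ~80, the jaw top at cols 122–160, the stop pad at cols ~475–510 and the ramekin untouched at (567,252). Measuring lines numerically.

```bash
cat >> h.py <<'E'
def gg(w): d=np.atleast_2d(w)[:,:2]-O; return (np.c_[np.cos(A)*d[:,0]+np.sin(A)*d[:,1],-np.sin(A)*d[:,0]+np.cos(A)*d[:,1]]*1e3).round(1)
def slabline(c,x0,x1,rmax=250):
    hsv=cv2.cvtColor(c['pixels'],cv2.COLOR_RGB2HSV); m=((hsv[...,0]<15)&(hsv[...,1]>90)&(hsv[...,2]<130)); m[rmax:]=0
    cols=np.arange(x0,x1,4); bot=np.array([np.where(m[:,x])[0].max() for x in cols])+1.; top=np.array([np.where(m[:,x])[0].min() for x in cols])*1.
    for n,v,z in (('near',bot,.030),('lip',top,.0425)):
        w=gg(plane(c,np.c_[cols,v],z)); p=np.polyfit(w[:,1],w[:,0],1); print(n,'gx mid',np.median(w[:,0]).round(1),'slope deg',np.degrees(p[0]).round(2))
    xs=np.where(m[110 if rmax>110 else rmax-20])[0]; print('cols',xs.min(),xs.max())
E
python3 -c "
from h import *
c=cam('wrist'); slabline(c,232,412)
print('jaw back/front top',gg(plane(c,[[122,79],[143,219],[145,79],[160,218]],.075)).tolist(),'foot',gg(plane(c,[[190,205]],.012)))
print('slab ends',gg(plane(c,[[220,115],[423,115]],.032)))
print('pad foot',gg(plane(c,[[476,145]],.012)),'pad top edge .04',gg(plane(c,[[492,145]],.044)))
print(shift(-12,200,150))"
```

```text
near gx mid 8.4 slope deg 0.32
lip gx mid 47.0 slope deg -0.02
cols 220 422
jaw back/front top [[45.3, 142.2], [-39.8, 142.4], [45.3, 128.7], [-39.2, 131.2]] foot [[-43.4 134. ]]
slab ends [[ 26.2  97.7]
 [ 25.4 -48.1]]
pad foot [[  3.2 -96.3]] pad top edge .04 [[  4.7 -94.8]]
[  4.63 -17.68   2.25]
```

```bash
python3 -c "
from h import *
c=cam('side'); print('jar tops',gg(plane(c,[[111,300],[292,425]],.1)))
print(gpos(),shift(-12,190,110))"
python3 -m jog '[[0.8,-3,0,0,1],[0.8,-3,0,0,1],[0.8,-3,0.5,0,1],[0.8,-3,0.5,0,1],[0.8,-3,1,0,1],[0.4,-1.5,1,0,1],[0,0,1,0,1],[0,0,0,0,1],[0,0,0,0,1],[0,0,0,0,1]]' 20
python3 -c "
from h import *
print(gpos(),shift(-12,188,46)); save(cam('side'),'s6')"
```

```text
jar tops [[ 151.7  298.4]
 [-200.9  465.4]]
{'t': 7.9, 'g': array([-58.9,  23.5]), 'z': np.float64(172.8), 'f': array([-0.74,  1.25, -0.12]), 'xaxis_deg': np.float64(-0.27), 'tilt': np.float64(1.06), 'w': 0.0868, 'err': 0} [  4.73 -16.67   6.21]
time: 8.9
ee_pos: [0.5575, 0.2018, 0.1194]
eef_rot: [0.996, 0.09, -0.016, 0.004]
ft_force: [-0.2, -0.7, 0.3]
width: 0.0148
{'t': 8.9, 'g': array([-18.5, 186.8]), 'z': np.float64(119.4), 'f': array([-0.33, -0.65,  0.32]), 'xaxis_deg': np.float64(-0.73), 'tilt': np.float64(1.94), 'w': 0.0148, 'err': 0} [ 0.89 -0.16  7.32]
```

View pics/s6.png

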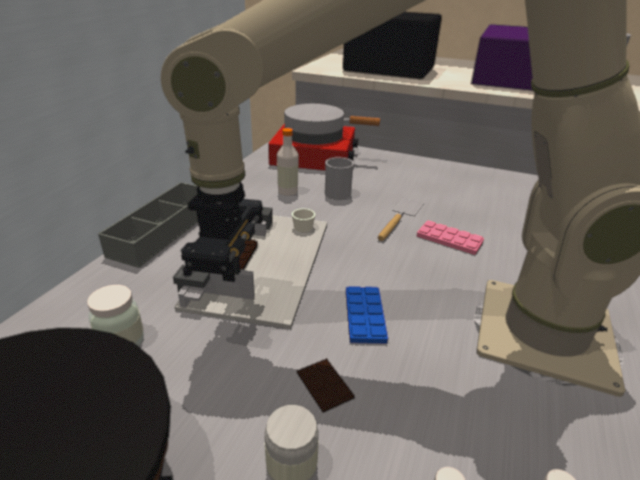

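The side view shows the gripper closed behind the jaw (+y side), nothing nearby touched, and the jars clear. Descending behind the jaw.

```bash
python3 -m jog '[[0.4,0,1,0,1],[0.4,0,1.5,0,1],[0,0,1.5,0,1],[0,0,1.5,0,1],[0,0,1,0,1],[0,0,0.7,0,1],[0,0,0,0,1],[0,0,0,0,1],[0,0,0,0,1],[0,0,0,0,1]]' 20
python3 -c "
from h import *
s=r.read_state();print(gpos(),shift(-12,160,46)); print(Ro.from_quat(s['eef_rot']).as_matrix().round(3).tolist())"
```

```text
time: 9.95
ee_pos: [0.5663, 0.1998, 0.0424]
eef_rot: [0.996, 0.088, -0.015, 0.004]
ft_force: [-0.1, -0.2, 0.5]
width: 0.0001
{'t': 9.95, 'g': array([-10.2, 183.2]), 'z': np.float64(42.4), 'f': array([-0.1 , -0.2 ,  0.51]), 'xaxis_deg': np.float64(-0.98), 'tilt': np.float64(1.74), 'w': 0.0001, 'err': 0} [-0.15  2.32 -0.34]
[[0.984, 0.176, -0.029], [0.176, -0.984, -0.01], [-0.03, 0.005, -1.0]]
```

```bash
python3 -m jog '[[0,0.5,-0.3,-0.017,1],[0,0.5,0,0,1],[0,0.4,0,0,1],[0,0.3,0,0,1],[0,0.3,0,0,1],[0,0.3,0,0,1],[0,0.3,0,0,1],[0,0.3,0,0,1],[0,0.3,0,0,1],[0,0.3,0,0,1]]'
python3 -c "
from h import *
print(gpos())"
```

```text
time: 10.95
ee_pos: [0.572, 0.1751, 0.0475]
eef_rot: [0.995, 0.102, -0.014, -0.003]
ft_force: [-1.2, 8.1, -0.6]
width: 0.0004
{'t': 10.95, 'g': array([ -9.4, 157.9]), 'z': np.float64(47.5), 'f': array([ 0.37,  8.17, -0.63]), 'xaxis_deg': np.float64(0.62), 'tilt': np.float64(1.6), 'w': 0.0004, 'err': 0}
```

```bash
python3 -m jog '[[0,0.4,0,0,1],[0,0.4,0,0,1],[0,0.4,0,0,1],[0,0.4,0,0,1],[0,0.4,0,0,1],[0,0.4,0,0,1],[0,0.4,0,0,1],[0,0.4,0,0,1],[0,0.4,0,0,1],[0,0.4,0,0,1]]'
python3 -c "
from h import *
print(gpos())"
```

```text
time: 11.95
ee_pos: [0.5741, 0.1626, 0.0479]
eef_rot: [0.993, 0.114, -0.015, -0.018]
ft_force: [-3.0, 8.0, 1.1]
width: 0.0003
{'t': 11.95, 'g': array([ -9.7, 145.2]), 'z': np.float64(47.9), 'f': array([-1.39,  8.47,  1.1 ]), 'xaxis_deg': np.float64(2.01), 'tilt': np.float64(2.68), 'w': 0.0003, 'err': 0}
```

```bash
python3 -m jog '[[0,0.8,0,0.02,1],[0,0.8,0,0.02,1],[0,0.8,0,0,1],[0,0.8,0,0,1],[0,0.6,0,0,1],[0,0,0,0,1],[0,0,0,0,1],[0,0,0,0,1],[0,0,0,0,1],[0,0,0,0,1]]'
python3 -c "
from h import *
print(gpos())
for x in r.read_state()['eef_rot'],: print(Ro.from_quat(x).as_matrix()[:,2].round(3))"
```

```text
time: 12.95
ee_pos: [0.579, 0.1402, 0.0481]
eef_rot: [0.994, 0.1, -0.015, -0.026]
ft_force: [-0.5, 0.0, 0.8]
width: 0.0006
{'t': 12.95, 'g': array([ -9.3, 122.3]), 'z': np.float64(48.1), 'f': array([-0.48,  0.09,  0.8 ]), 'xaxis_deg': np.float64(0.44), 'tilt': np.float64(3.51), 'w': 0.0006, 'err': 0}
[-0.036  0.049 -0.998]
```

```bash
python3 -m jog '[[0,0.8,0,0,1],[0,0.8,0,0.01,1],[0,0.8,0,0.01,1],[0,0.8,0,0,1],[0,0.6,0,0,1],[0,0,0,0,1],[0,0,0,0,1],[0,0,0,0,1],[0,0,0,0,1],[0,0,0,0,1]]'
python3 -c "
from h import *
print(gpos()); c=cam('wrist'); save(c,'w7'); save(cam('scene'),'sc7')"
```

```text
time: 13.95
ee_pos: [0.5836, 0.1176, 0.0482]
eef_rot: [0.995, 0.096, -0.017, -0.035]
ft_force: [-0.4, 0.6, -0.1]
width: 0.0005
{'t': 13.95, 'g': array([-9.1, 99.2]), 'z': np.float64(48.2), 'f': array([-0.32,  0.65, -0.08]), 'xaxis_deg': np.float64(0.04), 'tilt': np.float64(4.39), 'w': 0.0005, 'err': 0}
```

View pics/w7.png

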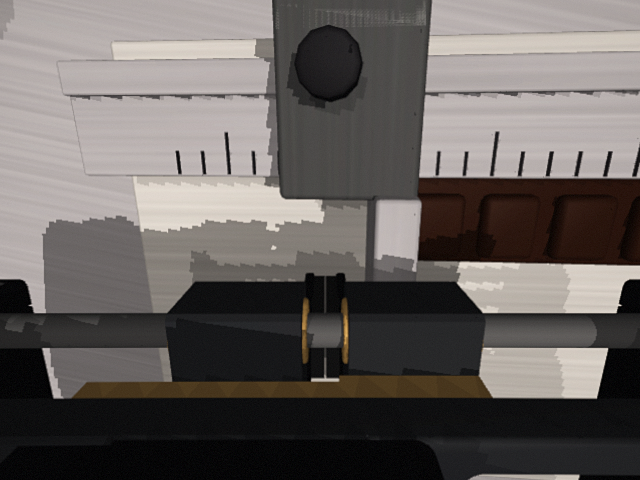

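The slab is in contact with the jaw's face (col ~420) and sliding along under the lip, edge still parallel to the lip. About 15 mm remains to the stop. From here I'll put the push rows last in each call so the force reading is live.

```bash
python3 -m jog '[[0,0,0,0,1],[0,0,0,0,1],[0,0,0,0,1],[0,0,0,0,1],[0,0,0,0,1],[0,0,0,0,1],[0,0.6,0,0,1],[0,0.6,0,0,1],[0,0.6,0,0,1],[0,0.5,0,0,1]]'
python3 -c "
from h import *
print(gpos())"
```

```text
time: 15.05
ee_pos: [0.5854, 0.1078, 0.0484]
eef_rot: [0.994, 0.102, -0.018, -0.042]
ft_force: [-6.3, 15.7, 4.9]
width: 0.0003
{'t': 15.05, 'g': array([-9.2, 89.3]), 'z': np.float64(48.4), 'f': array([-3.13, 16.6 ,  4.86]), 'xaxis_deg': np.float64(0.67), 'tilt': np.float64(5.19), 'w': 0.0003, 'err': 0}
```

16.6 N total means about 8 N of squeeze beyond the drag. Checking whether that is the stop giving.

```bash
python3 -c "
from h import *
c=cam('scene'); print(gpos()); s=c['pixels'][215:350,285:455,::-1]; cv2.imwrite('pics/sc8.png',cv2.resize(s,(756,600),interpolation=cv2.INTER_CUBIC))"
```

```text
{'t': 15.1, 'g': array([-9.2, 89.1]), 'z': np.float64(48.4), 'f': array([-2.97, 14.16,  6.61]), 'xaxis_deg': np.float64(0.68), 'tilt': np.float64(5.2), 'w': 0.0004, 'err': 0}
```

View pics/sc8.png

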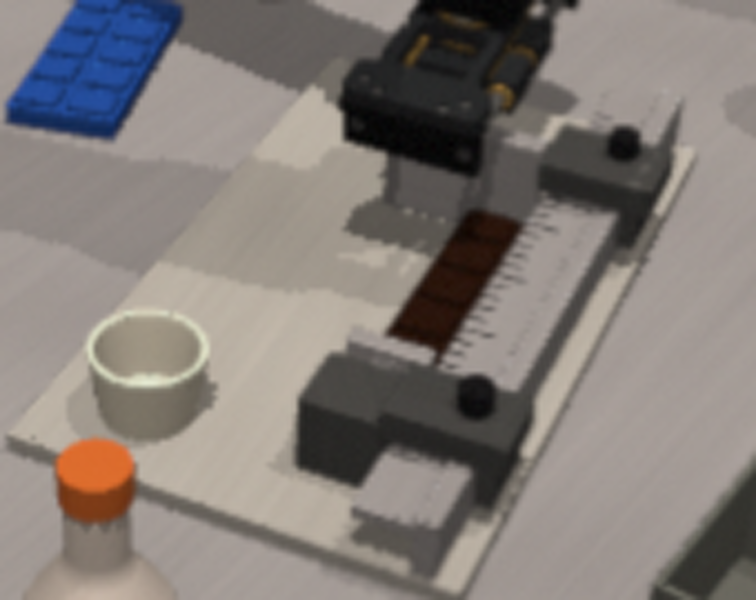

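The crop shows the slab's end at the stop pad (≈(390–440,345)) and the jaw behind its other end. One more measured push will confirm the pad is yielding: position should change with force slope around 1 N/mm.

```bash
python3 -m jog '[[0,0,0,0,1],[0,0,0,0,1],[0,0,0,0,1],[0,0,0,0,1],[0,0,0,0,1],[0,0,0,0,1],[0,0,0,0,1],[0,0,0,0,1],[0,0.5,0,0.01,1],[0,0.5,0,0,1]]'
python3 -c "
from h import *
print(gpos())"
```

```text
time: 16.1
ee_pos: [0.5858, 0.1065, 0.0484]
eef_rot: [0.994, 0.1, -0.019, -0.047]
ft_force: [-7.5, 17.4, 7.0]
width: 0.0006
{'t': 16.1, 'g': array([-9.1, 87.9]), 'z': np.float64(48.4), 'f': array([-3.98, 18.55,  6.98]), 'xaxis_deg': np.float64(0.47), 'tilt': np.float64(5.75), 'w': 0.0006, 'err': 0}
```

Another 1.3 mm for +2 N, so the sprung pad is giving (squeeze ≈9–10 N). Backing off and rising.

```bash
python3 -m jog '[[0,-0.4,0,0,1],[0,-1,0,0,1],[0,-1.5,0,0,1],[0,-1.5,0,0,1],[0,0,-3,0,1],[0,0,-4,0,1],[0,0,-4,0,1],[-1.5,1.5,-1.5,0,1],[-1.5,1.5,0,0,1],[0,0,0,0,1]]'
python3 -c "
from h import *
print(gpos(),shift(-70,0,175))"
```

```text
time: 17.1
ee_pos: [0.5567, 0.1113, 0.1801]
eef_rot: [0.994, 0.102, -0.019, -0.045]
ft_force: [0.3, -0.1, 0.3]
width: 0.0005
{'t': 17.1, 'g': array([-36.7,  98.2]), 'z': np.float64(180.1), 'f': array([ 0.24, -0.17,  0.28]), 'xaxis_deg': np.float64(0.75), 'tilt': np.float64(5.65), 'w': 0.0005, 'err': 0} [-3.44  9.79 -0.31]
```

```bash
python3 -m jog '[[-0.7,2,-0.1,0,1],[-0.7,2,0,0,1],[-0.7,2,0,0,1],[-0.7,2,0,0,1],[-0.5,1.6,0,0,1],[0,0,0,0,1],[0,0,0,0,1],[0,0,0,0,1],[0,0,0,0,1],[0,0,0,0,1]]'
python3 -c "
from h import *
print(gpos()); c=cam('wrist'); save(c,'w9')"
```

```text
time: 18.1
ee_pos: [0.5446, 0.021, 0.1722]
eef_rot: [0.993, 0.108, -0.019, -0.046]
ft_force: [-0.3, -0.4, 0.4]
width: 0.0005
{'t': 18.1, 'g': array([-66. ,  11.9]), 'z': np.float64(172.2), 'f': array([-0.32, -0.3 ,  0.39]), 'xaxis_deg': np.float64(1.4), 'tilt': np.float64(5.73), 'w': 0.0005, 'err': 0}
```

View pics/w9.png

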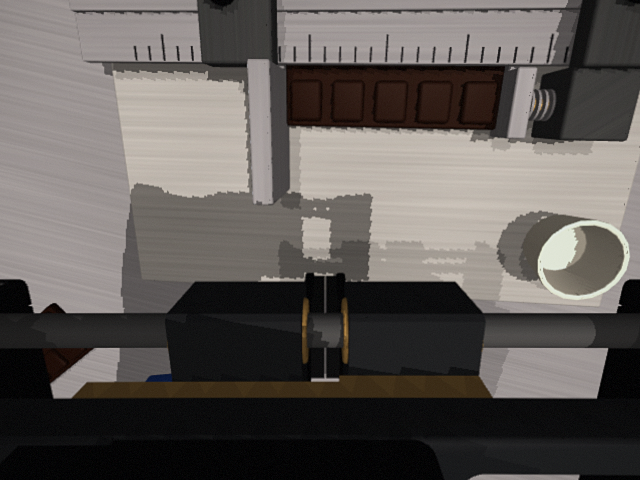

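The slab now fills the space between jaw (col ~287) and pad (col ~503), the spring is visible behind the pad, and the ramekin is in place. Measuring flushness.

```bash
python3 -c "
from h import *
c=cam('wrist'); slabline(c,296,494,200)
print('lip corners', gg(plane(c,[[120,63],[560,66]],.0425)))
print('ends',gg(plane(c,[[287,100],[502,100]],.03)),'pad foot',gg(plane(c,[[503,138]],.012)))
print('ramekin',gg(plane(c,[[583,259]],.052)))
print('jaw front foot',gg(plane(c,[[288,190]],.012)), shift(-60,-20,100))
hsv=c['pixels']
"
```

```text
near gx mid 8.9 slope deg -0.08
lip gx mid 46.9 slope deg -0.03
cols 287 497
lip corners [[  47.3  168.6]
 [  47.7 -121.4]]
ends [[ 26.   54.2]
 [ 28.1 -94. ]] pad foot [[   2.7 -105. ]]
ramekin [[ -75.5 -156.7]]
jaw front foot [[-42.3  57.6]] [0.74 3.85 6.86]
```

The near edge is parallel to the lip (−0.08° vs −0.03°), but its offset from the lip edge reads 0.6 mm (about one pixel) larger than just after the beam push. I'll touch it gently towards the beam at mid-length with the closed fingers to confirm it is home.

```bash
python3 -m jog '[[0.5,1.5,0.8,0.02,1],[0.5,1.3,1.2,0,1],[0.3,0.9,2,0,1],[0,0,2.5,0,1],[0,0,2.5,0,1],[0,0,1.5,0,1],[0,0,0,0,1],[0,0,0,0,1],[0,0,0,0,1],[0,0,0,0,1]]'
python3 -c "
from h import *
print(gpos(),shift(-10,-12,42))"
```

```text
time: 19.2
ee_pos: [0.5627, -0.015, 0.0537]
eef_rot: [0.995, 0.093, -0.021, -0.044]
ft_force: [0.1, -0.1, 0.7]
width: 0.0003
{'t': 19.2, 'g': array([-55.2, -26.9]), 'z': np.float64(53.7), 'f': array([ 0.11, -0.09,  0.65]), 'xaxis_deg': np.float64(-0.35), 'tilt': np.float64(5.57), 'w': 0.0003, 'err': 0} [ 4.54 -1.42  1.15]
```

```bash
python3 -m jog '[[0.8,-0.6,0.5,0,1],[0.8,-0.6,0.5,0,1],[0.8,0,0,0,1],[0.8,0,0,0,1],[0.6,0,0,0,1],[0,0,0,0,1],[0.1,0,0,0,1],[0.1,0,0,0,1],[0.1,0,0,0,1],[0.1,0,0,0,1]]'
python3 -c "
from h import *
print(gpos())"
```

```text
time: 20.2
ee_pos: [0.6062, 0.0076, 0.0445]
eef_rot: [0.994, 0.093, -0.019, -0.044]
ft_force: [0.0, 0.4, -1.2]
width: 0.0003
{'t': 20.2, 'g': array([ -8.1, -13.1]), 'z': np.float64(44.5), 'f': array([ 0.09,  0.39, -1.24]), 'xaxis_deg': np.float64(-0.31), 'tilt': np.float64(5.48), 'w': 0.0003, 'err': 0}
```

```bash
python3 -m jog '[[0.1,0,0,0,1],[0.1,0,0,0,1],[0.1,0,0,0,1],[0.1,0,0,0,1],[0.1,0,0,0,1],[0.1,0,0,0,1],[0.1,0,0,0,1],[0,0,0,0,1],[0,0,0,0,1],[0.1,0,0,0,1]]'
python3 -c "
from h import *
print(gpos())"
```

```text
time: 21.2
ee_pos: [0.6123, 0.0086, 0.0441]
eef_rot: [0.994, 0.093, -0.021, -0.044]
ft_force: [-8.8, -2.0, 7.5]
width: 0.0003
{'t': 21.2, 'g': array([ -1.9, -13.3]), 'z': np.float64(44.1), 'f': array([-8.98, -0.27,  7.49]), 'xaxis_deg': np.float64(-0.32), 'tilt': np.float64(5.61), 'w': 0.0003, 'err': 0}
```

Firm at gx −1.9 with 9 N, about the same spot as the first beam contact, so the slab is home. Retreating and doing a final check.

```bash
python3 -m jog '[[-0.4,0,0,0,1],[-1,0,0,0,1],[-2,0,0,0,1],[-2,0,0,0,1],[-1,0,-2,0,1],[0,0,-4,0,1],[0,0,-4,0,1],[0,0,-3,0,1],[0,0,0,0,1],[0,0,0,0,1]]'
python3 -c "
from h import *
print(gpos()); c=cam('wrist'); save(c,'w10'); hsv=cv2.cvtColor(c['pixels'],cv2.COLOR_RGB2HSV); m=((hsv[...,0]<15)&(hsv[...,1]>90)&(hsv[...,2]<130)); m[200:]=0; xs=np.where(m.sum(0)>20)[0]; print(xs.min(),xs.max()); slabline(c,xs.min()+8,xs.max()-8,200); save(cam('side'),'s10')"
```

```text
time: 22.2
ee_pos: [0.5493, -0.0159, 0.1796]
eef_rot: [0.995, 0.093, -0.02, -0.044]
ft_force: [-0.2, -0.0, 0.3]
width: 0.0004
{'t': 22.2, 'g': array([-68.4, -25.2]), 'z': np.float64(179.6), 'f': array([-0.22,  0.02,  0.26]), 'xaxis_deg': np.float64(-0.38), 'tilt': np.float64(5.53), 'w': 0.0004, 'err': 0}
235 437
near gx mid 8.8 slope deg -0.05
lip gx mid 46.9 slope deg -0.11
cols 237 435
```

```bash
python3 -c "
from h import *
c=cam('wrist'); print('ends',gg(plane(c,[[235,100],[438,100]],.03)).tolist())
im=c['pixels'][100].astype(int); print('row100 L',im[222:240].sum(1).tolist(),'R',im[432:452].sum(1).tolist())
print(gpos()); r.close_job()"
```

```text
ends [[25.1, 53.9], [22.8, -93.4]]
row100 L [205, 199, 187, 205, 204, 201, 199, 200, 204, 199, 200, 204, 206, 87, 46, 45, 37, 56] R [30, 18, 33, 50, 46, 54, 113, 160, 152, 147, 148, 139, 182, 308, 437, 502, 508, 499, 495, 502]
{'t': 22.35, 'g': array([-68.7, -25. ]), 'z': np.float64(178.5), 'f': array([ 0.15, -0.17, -0.18]), 'xaxis_deg': np.float64(-0.36), 'tilt': np.float64(5.59), 'w': 0.0007, 'err': 0}
the job is handed in; nothing more can be done
```

The slab is gauged and the job is handed in at about 22 s, with the arm clear and nothing touching the gauge.

**What I did**
- I pushed the slab square under the lip with both open fingers until it was firm against the beam. The push was about 7 N, and ten 1 mm steps moved it only 0.4 mm.
- I then pushed the jaw from behind with the closed fingers until the stop gave. The total force was 16.6 to 18.6 N with 1.3 mm more travel for 2 N, which matches the spring. Taking off the roughly 8 N drag, the highest squeeze I saw was about 9–10 N.
- After letting go I gave the slab a light touch of about 9 N toward the beam, to confirm it was home.

**Last checks**
- **Square:** the slab's near edge is within about 0.1° of the lip.
- **Gripped:** in the last wrist picture the jaw face and the pad meet the slab's ends with no gap visible in the pixels.
- **Ramekin:** it was still in place in the last picture I viewed.

**Doubts**
- The near edge reads about 38 mm from the lip edge, where 40 mm means fully home. I put this down to the rounded edge and calibration, because the slab was solid against the beam by touch.
- The touch check stopped 0.8 mm from the first beam contact, though with the tool tilted.
- That tilt grew to about 5.6° during the pushes and could not be undone with the jog moves.
- My picture limit ran out, so the last check was by numbers only. The other loose items were not re-measured at the end.

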